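# Shut the parts chest and slide its lock bar across

### The arm

A 6-joint arm with a two-finger parallel gripper is mounted at the origin on the work surface. World frame = base frame: x ahead of the robot, y to its left, z up, the work surface at z = 0. Lengths are in m, angles in rad, forces in N, time in s.
With the tool pointing down it reaches from about 0.325 to 0.775 m from the base axis. Payload 5.5 kg.
Tool frame: the origin (TCP) lies on the centre line of the jaws, within the pads' length; the fingertips stand 17 mm ahead of it and the grasp point (between the pads) lies 2 mm behind it; z points along the fingers, y is the line along which they close (so a half turn about z gives the same grasp; the last joint's range is limited). The gripper opens to 88 mm and grips with 3 to 60 N. Pads are 20 mm wide; open, the fingers measure 115 mm over their backs; the gripper's body (75 mm by 178 mm) begins 61 mm behind the grasp point.
Start: joints at [-1.181, 0.091, 1.231, -0, 1.82, -0.057], TCP at [0.259, -0.541, 0.24] pointing down, gripper open.
Joint ranges: [-2.87, 2.87], [-0.86, 2.18], [0.17, 2.46], [-1.51, 4.65], [0.06, 2.69], [-2.65, 2.65]. Speed limits (rad/s): [2.57, 2.57, 3.01, 3.14, 3.14, 3.14].

### API

Orientations are given as a unit quaternion [x, y, z, w].
In Python, from cell import r gives the robot as it stands. The module is installed in compiled form; this text tells all that it offers.
- The arm moves only by the tool move_arm, never from a script. Its argument "rows" is a list of rows, each an object with "offset": the shift along the tool's x, y, z as a fraction of full scale, a list of three; "twist": the turn, a rotation vector about the tool's x, y, z as a fraction of full scale, a list of three; "gripper": the closure, from -1 (fully open) to 1 (shut), so that 0 is half open. In form: [{"offset": [x, y, z], "twist": [ax, ay, az], "gripper": gripper}, ...]. A call has 1 to 5 rows; each row is the pose to reach, as a shift and turn from the pose commanded when the call began, along the tool's axes at that moment, turning the shorter way round; what a row does not reach only later rows make up. Full scale, the value 1, is 1 m for a shift and pi rad for a turn. A row lasts 1/8 s, in which the tool goes at most 62.5 mm and 10.7 degrees, less where a joint would pass 70% of its speed; a pose out of reach is approached as far as the arm can. A call with a number of a shift or a turn outside -1 to 1 is refused whole. A call with a gripper value outside its range is refused whole. The fingers move at their own pace and stop on an object; the grip force is fixed at half the most. Time passes only in rows, so rows that repeat a pose let the fingers close. It gives the time, the measured TCP pose, the force, the opening and the grip force at its end, in the units of the state.
- r.read_state(): the state, without advancing time (a new reading comes with each control period).
- r.grab_frame(name): name is "scene" or "top" or "wrist"; returns (picture, depth): 480x640x3 uint8, red, green, blue; 480x640 float32, m along the optical axis (not along the pixel's ray), 0 where there is no reading.
- r.camera_info(name): a dict with "fovy" (degrees; the focal length in pixels is half the picture's height over the tangent of half this angle, whatever the lens; pixels are square), "cx", "cy" (the principal point, pixels), "k1" (the pictures are not rectified: a ray, as slopes to the right and down, at radius r is drawn at 1 + k1 r^2 times it, then the intrinsics apply), "pose" (4x4, takes a point from camera to world coordinates); the wrist camera has in their place "tool_from_camera" (4x4, takes a point from camera to tool coordinates, whose origin is the TCP and whose axes are the flange's). Camera axes: x right, y down, z forward; pixel columns grow to the right and rows downward; lengths in m; the calibration is good to about 2 mm. A picture is of the moment at which its call begins: read the wrist's pose just before it. camera_info takes no time and is no camera call.
- r.finish_job(): hands the job in; it is judged then, once.
The state is a dict: "clock": time; "joint_pos": joint angles; "dq": joint speeds; "effort": joint torques, N m; "tool_pos": TCP position; "orientation": TCP orientation; "wrist_force": force on the tool from outside, world axes, zero at the start; "wrist_torque": the same for the moment, N m; "width": finger opening in m; "finger_force": force on a finger pad.
Only numpy, scipy, OpenCV 4.12 (cv2) and the standard library are available. Lean on these libraries where they do the work, as an engineer would, in place of code of your own. Each camera call takes 0.05 s, during which the arm holds its last target. There are 200 camera calls.

### The job

Lock up the low two-drawer parts chest: with the fingertips push both drawers fully shut, in either order, and only then push the upright tab on the chest's top all the way to the end of its travel, towards the left of the chest as you face its front, so that the lock bar's tongues cover the drawers. Only push: lift nothing, leave the small parts lying in their drawers, and do not disturb the other things on the table or on the chest. Finish with the hand clear of everything.

Things in the scene. Friction and masses are not known exactly. Their poses are not given: they have to be found in the camera images.
- chest: White painted metal parts chest, fixed to the table: 200 mm deep (its x, -100 to +100), 330 mm wide (its y), 75 mm high. Origin at the centre of its underside; front faces its own -x, +y is to the left as one faces the front, z up. Two drawers side by side, right-hand pillar and centre pillar (45 mm wide) flush with the shut drawers' faces, at chest x = -112 mm.
- drawer_left (a joint): How far the left drawer is out, in m: 0 fully shut (against its stop), grows as it slides out along chest -x, at most 0.125. Starts 0.05 to 0.10. It stays where it is left; about 1.5 N of friction plus 8 N per m/s, moving mass 0.5 kg.
- drawer_right (a joint): The same for the right drawer.
- drawer_left_face (a point): Middle of the outer face of the left drawer's front, 40 mm above the table; moves with it; when shut at chest (-0.112, 0.0975). Flat white plate 112 mm wide (chest y), 10 to 70 mm above the table. At mid-width a knob (18 mm across, sticking out 16 mm, axis 26 mm above the table). The tray behind is open on top, walls up to 52 mm above the table.
- drawer_right_face (a point): The same for the right drawer; when shut at chest (-0.112, -0.0625).
- lock_bar (a joint): How far the lock bar has slid towards chest +y, in m: 0 unlocked, 0.050 fully locked (at its stop). Starts 0 to 0.006. Stays where left; about 2 N of friction plus 8 N per m/s. Its two tongues, 28 mm wide, 80 mm either side of the tab, hang over the chest's front edge to 50 mm above the table, 7 mm proud: before the pillars if unlocked, before the drawers' right edges if locked.
- lock_tab (a point): Middle of the upright steel tab of the lock bar, 95.5 mm above the table; moves with it; unlocked at chest (-0.082, -0.0625). The tab is 30 mm along chest x, 10 mm along chest y, 83 to 109 mm above the table. It stands on the bar, a flat strip 40 x 196 mm (chest x, y) on the chest's top, upper side at 83 mm, front edge 12 mm behind the shut drawers' faces.
- seal_ring_center (a point): Centre of a loose black rubber ring, 44 mm across, 16 mm high, lying in one of the drawers. Must stay in it.
- cartridge_center (a point): Centre of a loose blue cylindrical filter cartridge, 38 mm across, 32 mm high, standing in the other drawer. Must stay in it.
- clamp_ring_center (a point): Bystander: centre of a steel ring, 60 mm across, 18 mm high, lying loose on the rear of the chest's top.
- filter: Bystander: upright blue filter can with a white band, 77 mm across, 82 mm high; origin at the centre of its underside.
- carton: Bystander: cardboard carton 110 x 80 x 70 mm high; origin at the centre of its underside.
- tape_roll: Bystander: roll of clear tape lying flat, 90 mm across, 45 mm high; origin at the centre of its underside.
- spray_can: Bystander: upright white can, 56 mm across, 130 mm high; origin at the centre of its underside.
- screwdriver: Bystander: screwdriver lying on the table; origin at its underside, its length along its x.
- gasket_pack: Bystander: flat black packet 75 x 75 x 12 mm; origin at the centre of its underside.
Mind the look-alikes: they are no part of the job. Leave any green look-alike of the part that bears seal_ring_center alone. Of the things that look like the part that bears cartridge_center, the smaller one is meant.

How it is judged:
By the outcome, as a careful person would: the job done as asked, in the order asked, and still so for the second after the job is handed in, with the robot touching nothing.
It also fails if it takes over 58 s, if anything falls off the work surface, if the arm or the gripper's body presses on something with over 40 N, if the wrist force passes 120 N, or if a joint passes its speed limit or range.

## Working session

There is one attempt and no reset: what is moved stays moved. The work goes in short steps, Python scripts to look and compute and a tool call to move; the robot and the scene stay as the last step left them, time stands still between calls to the robot, and variables do not carry over. Pictures are saved under pics/ and viewed, at most 10 in all, crops included, and the job is handed in when it is done.

Besides the shell and the picture viewer there is one more tool, called after "Emit:" by a JSON object that holds its "api" and its "payload", one argument or row to a line. move_arm: Moves the arm, as the interface text tells. Shift numbers are shares of 1 m and turn numbers shares of pi rad, none past 1 either way. Its arguments: {"type":"object","properties":{"rows":{"type":"array"}},"required":["rows"]}

```bash
mkdir -p pics; cat > h.py <<'E'
import numpy as np, cv2
from cell import r
from scipy.spatial.transform import Rotation as R
def K(n):
    i=r.camera_info(n); f=240/np.tan(np.radians(i['fovy'])/2); return i,f
def cloud(n,depth):
    i,f=K(n); v,u=np.mgrid[0:480,0:640].astype(float)
    Km=np.array([[f,0,i['cx']],[0,f,i['cy']],[0,0,1]])
    p=cv2.undistortPoints(np.stack([u.ravel(),v.ravel()],1)[:,None],Km,np.array([i['k1'],0,0,0,0.]))[:,0].reshape(480,640,2)
    P=np.dstack([p*depth[...,None],depth])
    if n=='wrist':
        s=r.read_state(); T=np.eye(4);T[:3,:3]=R.from_quat(s['orientation']).as_matrix();T[:3,3]=s['tool_pos'];T=T@i['tool_from_camera']
    else: T=np.array(i['pose'])
    W=P@T[:3,:3].T+T[:3,3]; W[depth==0]=np.nan
    return W
def snap(n,name):
    im,d=r.grab_frame(n); cv2.imwrite(f'pics/{name}.png',im[...,::-1]); W=cloud(n,d); np.savez(f'pics/{name}.npz',im=im,W=W); return im,W
E
python3 - <<'E'
from h import *
s=r.read_state();print(s)
for n in ['top','scene']: snap(n,n+'1'); print(r.camera_info(n))
E
```

```text
{'clock': 0.0, 'joint_pos': array([-1.18068245e+00,  9.18560789e-02,  1.23185753e+00,  4.32218534e-06,
        1.81981119e+00, -5.67193741e-02]), 'dq': array([-9.60183129e-04, -1.11173947e-03, -5.55387034e-04, -6.62557711e-04,
       -9.45413614e-05,  1.58829449e-03]), 'effort': array([ 2.52807542e-03, -4.46453941e+01, -4.06438136e+01,  6.99729379e-02,
        2.96289590e-02, -1.23237960e-04]), 'tool_pos': array([ 0.25915641, -0.54085427,  0.23852453]), 'orientation': array([ 9.75145573e-01,  2.21563034e-01, -1.58230948e-04, -9.53028725e-04]), 'wrist_force': array([ 0.55660836, -0.51553903,  0.21265364]), 'wrist_torque': array([-0.02611023,  0.03702591, -0.02885619]), 'finger_force': 0.0, 'width': 0.08731818806296254}
{'fovy': 52.69033585092227, 'cx': 326.6797269934661, 'cy': 236.44605989299308, 'k1': -0.045934862049664196, 'pose': array([[-0.02344541, -0.98741762,  0.15638654,  0.3636158 ],
       [-0.99934009,  0.02748897,  0.02374344,  0.02137152],
       [-0.02774359, -0.15572667, -0.9874105 ,  1.12353204],
       [ 0.        ,  0.        ,  0.        ,  1.        ]])}
{'fovy': 52.23096465829562, 'cx': 317.0507688765715, 'cy': 236.91837471828782, 'k1': -0.10917732092488647, 'pose': array([[-0.03151514,  0.83698352, -0.54631986,  1.1633458 ],
       [ 0.99948714,  0.02949634, -0.0124671 ,  0.06259044],
       [ 0.00567967, -0.54643257, -0.83748384,  1.09591591],
       [ 0.        ,  0.        ,  0.        ,  1.        ]])}
```

View pics/top1.png

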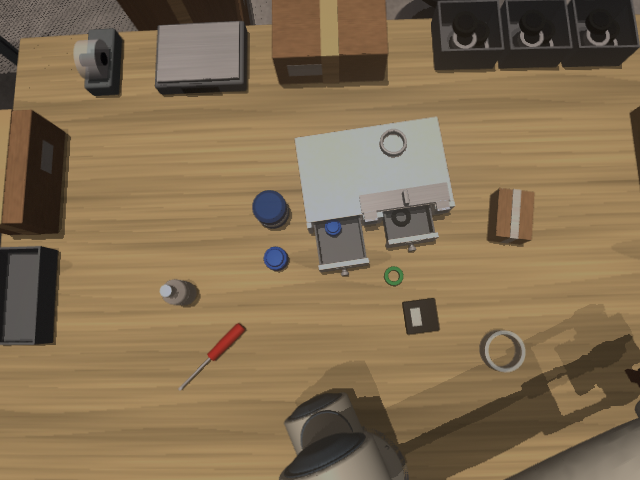

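View pics/scene1.png

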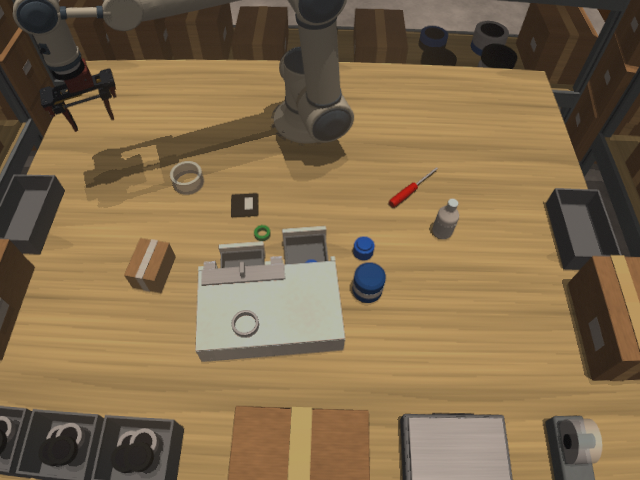

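The top picture shows the chest at about (375,170) with its front facing down (world -x). The left drawer at (343,245) holds the small blue cartridge (333,228). The right drawer at (410,225) holds the black ring (402,217). The tab is at (406,198).

Look-alikes are the green ring (394,276), the loose larger blue cartridge (276,258) and the filter (270,208). The steel ring (393,142) is a bystander. None of these needs touching. Next I'll take measurements and check one close crop.

```bash
python3 - <<'E'
from h import *
z=np.load('pics/top1.npz');im=z['im'];W=z['W']
c=cv2.resize(im[110:290,250:470],None,fx=3.3,fy=3.3,interpolation=cv2.INTER_CUBIC);cv2.imwrite('pics/crop1.png',c[...,::-1])
roi=np.zeros((480,640),bool);roi[110:235,285:465]=1
m=roi&(abs(W[...,2]-.077)<.006)
# chest top
m=cv2.morphologyEx(m.astype(np.uint8),cv2.MORPH_OPEN,np.ones((5,5)))>0
P=W[m][:,:2].astype(np.float32);print(np.median(W[m][:,2]));rc=cv2.minAreaRect(P);print(rc,cv2.boxPoints(rc))
for n,(u,v) in dict(tab=(406,198),lface=(343,265),rface=(411,240),lfl=(319,270),lfr=(368,262),rfl=(388,244),rfr=(437,236),green=(394,276),gask=(421,316),cart=(276,258),ring=(393,131),tl=(297,139),tr=(438,121),bl=(307,224)).items(): print(n,W[v,u].round(4))
E
```

```text
0.0740902429098963
((0.6821483969688416, -0.059508636593818665), (0.19803717732429504, 0.3314048647880554), 7.87502908706665) [[ 0.5613603   0.09106429]
 [ 0.606767   -0.2372152 ]
 [ 0.8029365  -0.21008156]
 [ 0.7575298   0.11819793]]
tab [ 0.6026 -0.1258  0.1102]
lface [0.4665 0.0126 0.0696]
rface [ 0.5176 -0.138   0.0689]
lfl [0.4575 0.0655 0.0632]
lfr [ 0.4717 -0.042   0.0696]
rfl [ 0.5111 -0.088   0.062 ]
rfr [ 0.5251 -0.1958  0.0676]
green [ 0.4452 -0.1058 -0.0065]
gask [ 0.3519 -0.1609  0.0109]
cart [0.4886 0.1622 0.0454]
ring [ 0.762  -0.1077  0.0891]
tl [0.757  0.1091 0.0712]
tr [ 0.7892 -0.2132  0.0727]
bl [0.5587 0.0893 0.0744]
```

View pics/crop1.png

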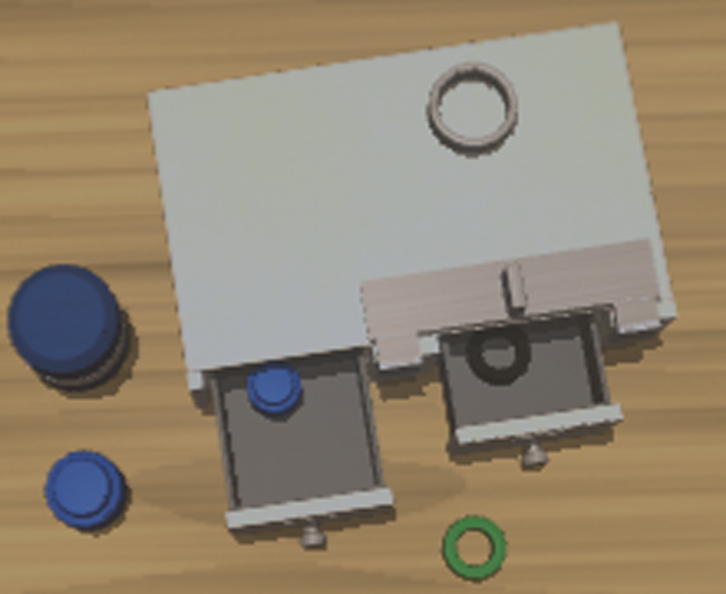

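The crop confirms the blue cartridge at crop (274,388) is in the left drawer, the black ring (498,352) is in the right, and the tab is at (514,290). The tongues are at the pillars, so the bar is unlocked. Chest yaw is about 7.87° with its centre at (0.682, -0.060).

```bash
cat >> h.py <<'E'
C=np.array([.682,-.0595]);YAW=7.87
def w2c(p):
    a=np.radians(YAW);d=np.asarray(p)[...,:2]-C
    return np.stack([d[...,0]*np.cos(a)+d[...,1]*np.sin(a),-d[...,0]*np.sin(a)+d[...,1]*np.cos(a)],-1)
def go(x,y,z):
    a=np.radians(YAW);s=r.read_state();Rt=R.from_quat(s['orientation'])
    p=np.array([C[0]+x*np.cos(a)-y*np.sin(a),C[1]+x*np.sin(a)+y*np.cos(a),z])
    T=R.from_euler('z',a)*R.from_matrix(np.diag([1,-1,-1.]))
    print('offset',Rt.inv().apply(p-s['tool_pos']).round(4),'twist',((Rt.inv()*T).as_rotvec()/np.pi).round(4),'dist',np.linalg.norm(p-s['tool_pos']).round(3))
E
python3 - <<'E'
from h import *
W=np.load('pics/top1.npz')['W']
for v,u in [(265,343),(270,319),(262,368),(240,411),(244,388),(236,437),(198,406)]: print(w2c(W[v,u]).round(4),W[v,u,2])
go(-.25,.0975,.24)
E
```

```text
[-0.2036  0.1009] 0.06963466828088216
[-0.2052  0.1545] 0.06318024120719468
[-0.206   0.0461] 0.06955006488163695
[-0.1736 -0.0553] 0.06893904673299511
[-0.1732 -0.0049] 0.06195128331288746
[-0.1741 -0.1135] 0.0676008352575257
[-0.0878 -0.0548] 0.1101575437645812
offset [ 0.3809 -0.4204 -0.0006] twist [-0.0005  0.0001  0.0985] dist 0.567
```

Emit:
{"api": "move_arm", "payload": {
  "rows": [
    {"offset": [0.38, -0.42, 0], "twist": [0, 0, 0.0985], "gripper": 1},
    {"offset": [0.38, -0.42, 0], "twist": [0, 0, 0.0985], "gripper": 1},
    {"offset": [0.38, -0.42, 0], "twist": [0, 0, 0.0985], "gripper": 1},
    {"offset": [0.38, -0.42, 0], "twist": [0, 0, 0.0985], "gripper": 1},
    {"offset": [0.38, -0.42, 0], "twist": [0, 0, 0.0985], "gripper": 1}
  ]
}}

```text
clock: 0.72
tool_pos: [0.3482, -0.2396, 0.2392]
orientation: [0.998, 0.068, -0.0, -0.0]
wrist_force: [0.5, -0.3, 0.7]
width: 0.0409
finger_force: 0.0
```

```bash
python3 -c "
from h import *
go(-.25,.0975,.24)"
```

```text
offset [ 0.1052 -0.2302 -0.0007] twist [-0.0001 -0.     -0.0002] dist 0.253
```

Emit:
{"api": "move_arm", "payload": {
  "rows": [
    {"offset": [0.105, -0.23, 0], "twist": [0, 0, 0], "gripper": 1},
    {"offset": [0.105, -0.23, 0], "twist": [0, 0, 0], "gripper": 1},
    {"offset": [0.105, -0.23, 0], "twist": [0, 0, 0], "gripper": 1},
    {"offset": [0.105, -0.23, 0], "twist": [0, 0, 0], "gripper": 1},
    {"offset": [0.105, -0.23, 0], "twist": [0, 0, 0], "gripper": 1}
  ]
}}

```text
clock: 1.35
tool_pos: [0.4209, 0.0045, 0.2391]
orientation: [0.997, 0.072, -0.0, -0.001]
wrist_force: [0.7, -0.2, -0.5]
width: 0.0006
finger_force: 0.0
```

```bash
python3 -c "
from h import *
s=r.read_state();print(s['tool_pos'],w2c(s['tool_pos']))
go(-.25,.0975,.062)"
```

```text
[0.42086343 0.00447255 0.23906082] [-0.2499175   0.09912637]
offset [1.000e-04 1.800e-03 1.771e-01] twist [-0.0004  0.0003  0.0024] dist 0.177
```

Emit:
{"api": "move_arm", "payload": {
  "rows": [
    {"offset": [0, 0, 0.06], "twist": [0, 0, 0], "gripper": 1},
    {"offset": [0, 0, 0.12], "twist": [0, 0, 0], "gripper": 1},
    {"offset": [0, 0, 0.177], "twist": [0, 0, 0], "gripper": 1},
    {"offset": [0, 0, 0.177], "twist": [0, 0, 0], "gripper": 1}
  ]
}}

```text
clock: 1.85
tool_pos: [0.417, -0.0001, 0.0577]
orientation: [0.998, 0.068, -0.005, -0.001]
wrist_force: [0.0, -0.1, 0.5]
width: 0.0005
finger_force: 0.0
```

```bash
python3 -c "
from h import *
s=r.read_state();print(s['tool_pos'],w2c(s['tool_pos']))
go(-.25,.0975,.062);snap('top','t2')
im=np.load('pics/t2.npz')['im'];cv2.imwrite('pics/c2.png',cv2.resize(im[110:330,250:470],None,fx=2.7,fy=2.7)[...,::-1])"
```

```text
[ 4.17011059e-01 -6.18883062e-05  5.77309207e-02] [-0.25435447  0.09516213]
offset [ 0.0043 -0.0024 -0.0043] twist [-0.0006  0.0033 -0.0004] dist 0.007
```

View pics/c2.png

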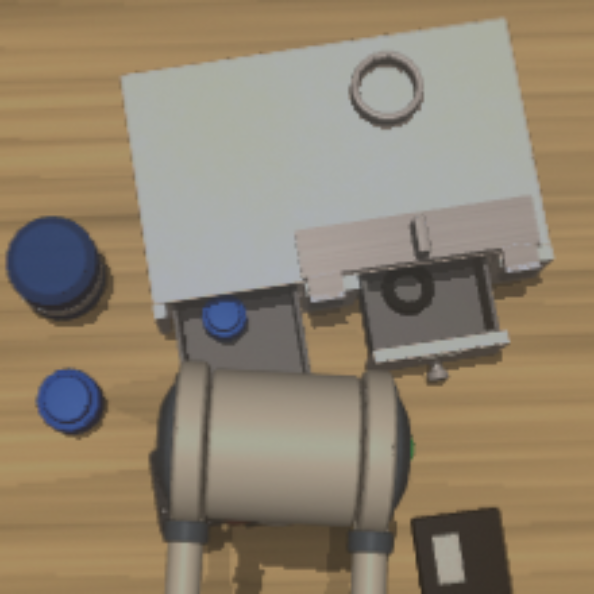

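The picture shows the hand in front of the left drawer, with the cartridge (224,320) and ring (408,290) undisturbed. I'll start pushing gently.

Emit:
{"api": "move_arm", "payload": {
  "rows": [
    {"offset": [0.02, -0.001, -0.003], "twist": [0, 0, 0], "gripper": 1},
    {"offset": [0.035, -0.002, -0.004], "twist": [0, 0, 0], "gripper": 1},
    {"offset": [0.045, -0.002, -0.004], "twist": [0, 0, 0], "gripper": 1},
    {"offset": [0.057, -0.002, -0.004], "twist": [0, 0, 0], "gripper": 1},
    {"offset": [0.07, -0.002, -0.004], "twist": [0, 0, 0], "gripper": 1}
  ]
}}

```text
clock: 2.52
tool_pos: [0.4908, 0.0121, 0.0676]
orientation: [0.998, 0.068, 0.001, 0.0]
wrist_force: [-2.4, -0.8, 2.0]
width: 0.0005
finger_force: 1.2
```

```bash
python3 -c "
from h import *
go(-.122,.0975,.062)"
```

```text
offset [ 0.0576 -0.0004  0.0057] twist [ 0.0001 -0.0004 -0.0001] dist 0.058
```

Emit:
{"api": "move_arm", "payload": {
  "rows": [
    {"offset": [0.013, 0, 0.001], "twist": [0, 0, 0], "gripper": 1},
    {"offset": [0.026, 0, 0.002], "twist": [0, 0, 0], "gripper": 1},
    {"offset": [0.036, 0, 0.003], "twist": [0, 0, 0], "gripper": 1},
    {"offset": [0.043, 0, 0.003], "twist": [0, 0, 0], "gripper": 1},
    {"offset": [0.048, 0, 0.003], "twist": [0, 0, 0], "gripper": 1}
  ]
}}

```text
clock: 3.15
tool_pos: [0.5375, 0.0188, 0.0632]
orientation: [0.998, 0.069, -0.0, 0.0]
wrist_force: [-2.4, -1.8, 0.6]
width: 0.0003
finger_force: 0.9
```

Emit:
{"api": "move_arm", "payload": {
  "rows": [
    {"offset": [0.004, 0, 0], "twist": [0, 0, 0], "gripper": 1},
    {"offset": [0.007, 0, 0], "twist": [0, 0, 0], "gripper": 1},
    {"offset": [0.007, 0, 0], "twist": [0, 0, 0], "gripper": 1}
  ]
}}

```text
clock: 3.52
tool_pos: [0.5445, 0.0199, 0.0637]
orientation: [0.998, 0.069, 0.0, -0.0]
wrist_force: [0.1, 0.2, 0.3]
width: 0.0003
finger_force: 0.2
```

```bash
python3 -c "
from h import *
go(-.122,.0975,.062)"
```

```text
offset [ 0.0033 -0.      0.0017] twist [-0.0001 -0.0002  0.    ] dist 0.004
```

Not at the stop yet, so I'll creep forward until the force rises.

Emit:
{"api": "move_arm", "payload": {
  "rows": [
    {"offset": [0.002, 0, 0], "twist": [0, 0, 0], "gripper": 1},
    {"offset": [0.004, 0, 0], "twist": [0, 0, 0], "gripper": 1},
    {"offset": [0.005, 0, 0], "twist": [0, 0, 0], "gripper": 1},
    {"offset": [0.005, 0, 0], "twist": [0, 0, 0], "gripper": 1}
  ]
}}

```text
clock: 4.03
tool_pos: [0.5489, 0.0205, 0.0637]
orientation: [0.998, 0.069, -0.0, -0.0]
wrist_force: [-3.9, -0.3, 1.1]
width: 0.0002
finger_force: 2.2
```

Emit:
{"api": "move_arm", "payload": {
  "rows": [
    {"offset": [0.002, 0, 0], "twist": [0, 0, 0], "gripper": 1},
    {"offset": [0.002, 0, 0], "twist": [0, 0, 0], "gripper": 1},
    {"offset": [0.002, 0, 0], "twist": [0, 0, 0], "gripper": 1}
  ]
}}

```text
clock: 4.4
tool_pos: [0.549, 0.0205, 0.0637]
orientation: [0.998, 0.069, -0.003, 0.0]
wrist_force: [-12.5, -0.6, 7.5]
width: 0.0007
finger_force: 6.6
```

The left drawer is at its stop: the force rose with no further motion. I'll back off and shift to the right drawer.

Emit:
{"api": "move_arm", "payload": {
  "rows": [
    {"offset": [-0.055, 0, 0], "twist": [0, 0, 0], "gripper": 1},
    {"offset": [-0.11, 0, 0], "twist": [0, 0, 0], "gripper": 1},
    {"offset": [-0.11, 0.055, 0], "twist": [0, 0, 0], "gripper": 1},
    {"offset": [-0.11, 0.11, 0], "twist": [0, 0, 0], "gripper": 1},
    {"offset": [-0.11, 0.16, 0], "twist": [0, 0, 0], "gripper": 1}
  ]
}}

```text
clock: 5.03
tool_pos: [0.465, -0.1548, 0.0646]
orientation: [0.998, 0.069, 0.002, 0.001]
wrist_force: [0.9, 1.4, 0.5]
width: 0.0004
finger_force: 0.0
```

```bash
python3 -c "
from h import *
snap('top','t3')
s=r.read_state();print(w2c(s['tool_pos']));go(-.1205,-.0625,.062)
im=np.load('pics/t3.npz')['im'];cv2.imwrite('pics/c3.png',cv2.resize(im[110:330,250:470],None,fx=2.7,fy=2.7)[...,::-1])"
```

```text
[-0.22857943 -0.06974335]
offset [ 0.108  -0.0076  0.0028] twist [ 0.0018 -0.0009 -0.001 ] dist 0.108
```

View pics/c3.png

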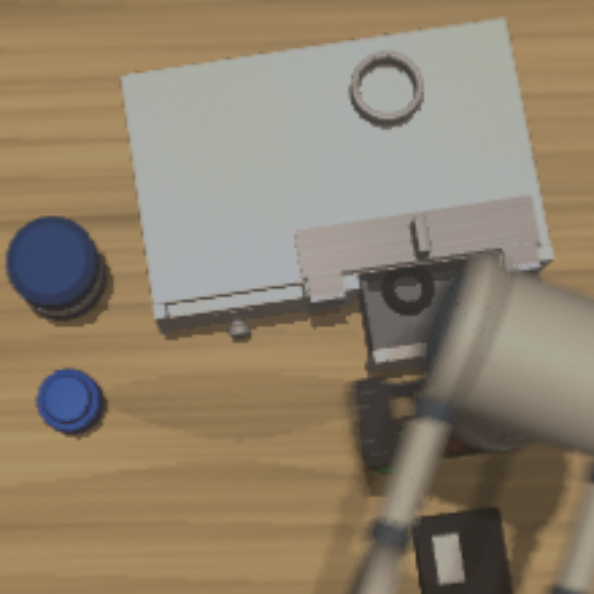

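The left drawer is flush at (235,300), knob at (238,328). The hand now stands before the right drawer.

Emit:
{"api": "move_arm", "payload": {
  "rows": [
    {"offset": [0.02, 0, 0.001], "twist": [0, 0, 0], "gripper": 1},
    {"offset": [0.035, 0, 0.002], "twist": [0, 0, 0], "gripper": 1},
    {"offset": [0.045, 0, 0.002], "twist": [0, 0, 0], "gripper": 1},
    {"offset": [0.057, 0, 0.002], "twist": [0, 0, 0], "gripper": 1},
    {"offset": [0.07, 0, 0.002], "twist": [0, 0, 0], "gripper": 1}
  ]
}}

```text
clock: 5.7
tool_pos: [0.534, -0.1434, 0.0617]
orientation: [0.998, 0.069, -0.0, 0.0]
wrist_force: [-1.3, -1.8, 1.6]
width: 0.0007
finger_force: 1.2
```

```bash
python3 -c "
from h import *
go(-.1205,-.0625,.062)"
```

```text
offset [ 0.0376 -0.0004 -0.0003] twist [ 0.0002  0.     -0.0001] dist 0.038
```

Emit:
{"api": "move_arm", "payload": {
  "rows": [
    {"offset": [0.012, 0, 0], "twist": [0, 0, 0], "gripper": 1},
    {"offset": [0.022, 0, 0], "twist": [0, 0, 0], "gripper": 1},
    {"offset": [0.029, 0, 0], "twist": [0, 0, 0], "gripper": 1},
    {"offset": [0.033, 0, 0], "twist": [0, 0, 0], "gripper": 1},
    {"offset": [0.036, 0, 0], "twist": [0, 0, 0], "gripper": 1}
  ]
}}

```text
clock: 6.32
tool_pos: [0.5686, -0.1383, 0.0616]
orientation: [0.998, 0.069, -0.001, -0.0]
wrist_force: [-10.7, -1.9, 6.1]
width: 0.0005
finger_force: 5.4
```

Emit:
{"api": "move_arm", "payload": {
  "rows": [
    {"offset": [0.001, 0, 0], "twist": [0, 0, 0], "gripper": 1},
    {"offset": [0.003, 0, 0], "twist": [0, 0, 0], "gripper": 1},
    {"offset": [0.003, 0, 0], "twist": [0, 0, 0], "gripper": 1},
    {"offset": [0.003, 0, 0], "twist": [0, 0, 0], "gripper": 1}
  ]
}}

```text
clock: 6.82
tool_pos: [0.5687, -0.1383, 0.0616]
orientation: [0.998, 0.068, -0.004, -0.0]
wrist_force: [-17.9, -1.4, 8.2]
width: 0.0004
finger_force: 8.3
```

```bash
python3 -c "
from h import *
go(-.1205,-.0625,.062)"
```

```text
offset [ 0.0025 -0.     -0.0004] twist [-0.0004  0.0026 -0.0003] dist 0.003
```

Emit:
{"api": "move_arm", "payload": {
  "rows": [
    {"offset": [-0.05, 0, 0], "twist": [0, 0, 0], "gripper": 1},
    {"offset": [-0.055, 0.02, -0.05], "twist": [0, 0, 0], "gripper": 1},
    {"offset": [-0.055, 0.05, -0.1], "twist": [0, 0, 0], "gripper": 1},
    {"offset": [-0.055, 0.05, -0.1], "twist": [0, 0, 0], "gripper": 1}
  ]
}}

```text
clock: 7.32
tool_pos: [0.5265, -0.197, 0.1672]
orientation: [0.998, 0.068, 0.005, 0.002]
wrist_force: [-0.3, 0.4, -0.2]
width: 0.0004
finger_force: 0.0
```

```bash
python3 -c "
from h import *
_,W=snap('top','t4');snap('scene','s4')
s=r.read_state();print(w2c(s['tool_pos']));go(-.082,-.112,.112)
im=np.load('pics/t4.npz')['im'];a=cv2.resize(im[110:270,290:470],(600,533))
im=np.load('pics/s4.npz')['im'];b=cv2.resize(im[200:370,180:390],(658,533))
cv2.imwrite('pics/c4.png',cv2.resize(np.hstack([a,b]),(800,339))[...,::-1])
m=np.zeros((480,640),bool);m[170:235,380:430]=1;m&=(W[...,2]>.095)&(W[...,2]<.115)
p=w2c(W[m]);print(len(p),p.min(0),p.max(0),np.median(p,0))"
```

```text
[-0.17420212 -0.11265707]
offset [ 0.0921 -0.0007  0.0502] twist [ 0.     -0.0005 -0.0001] dist 0.105
80 [-0.09850812 -0.06132911] [-0.06859336 -0.05042487] [-0.08420566 -0.05467702]
```

View pics/c4.png

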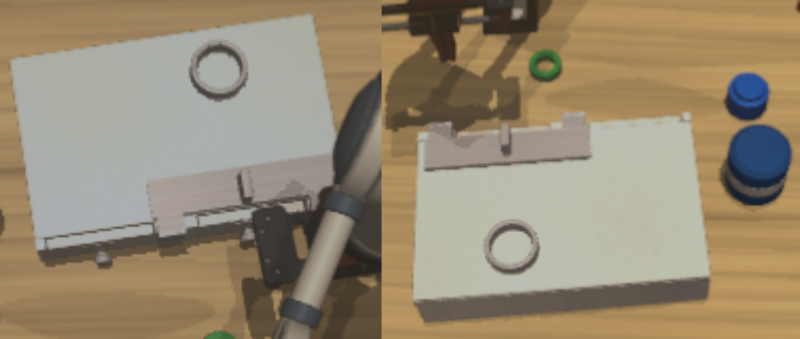

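Both drawers look flush with the pillars, at left panel (100,235) and (235,212). The tab is at (246,185). I'll move to the tab's right side.

Emit:
{"api": "move_arm", "payload": {
  "rows": [
    {"offset": [0.05, 0, 0], "twist": [0, 0, 0], "gripper": 1},
    {"offset": [0.092, 0, 0], "twist": [0, 0, 0], "gripper": 1},
    {"offset": [0.092, 0, 0.025], "twist": [0, 0, 0], "gripper": 1},
    {"offset": [0.092, 0, 0.048], "twist": [0, 0, 0], "gripper": 1},
    {"offset": [0.092, 0, 0.048], "twist": [0, 0, 0], "gripper": 1}
  ]
}}

```text
clock: 8.05
tool_pos: [0.6138, -0.1807, 0.1088]
orientation: [0.998, 0.069, -0.004, -0.002]
wrist_force: [0.1, 0.1, 0.3]
width: 0.0003
finger_force: 0.0
```

```bash
python3 -c "
from h import *
s=r.read_state();print(w2c(s['tool_pos']));go(-.082,-.026,.112)"
```

```text
[-0.08412976 -0.11077043]
offset [ 0.0022 -0.0848 -0.0029] twist [-0.0013  0.0022  0.0003] dist 0.085
```

Emit:
{"api": "move_arm", "payload": {
  "rows": [
    {"offset": [0.001, -0.015, 0], "twist": [0, 0, 0], "gripper": 1},
    {"offset": [0.001, -0.028, 0], "twist": [0, 0, 0], "gripper": 1},
    {"offset": [0.001, -0.038, 0], "twist": [0, 0, 0], "gripper": 1},
    {"offset": [0.001, -0.05, 0], "twist": [0, 0, 0], "gripper": 1},
    {"offset": [0.001, -0.06, 0], "twist": [0, 0, 0], "gripper": 1}
  ]
}}

```text
clock: 8.68
tool_pos: [0.6088, -0.1225, 0.1146]
orientation: [0.998, 0.069, 0.001, 0.001]
wrist_force: [1.7, -2.0, 2.2]
width: 0.0007
finger_force: 1.3
```

```bash
python3 -c "
from h import *
s=r.read_state();print(w2c(s['tool_pos']));go(-.082,-.026,.11)"
```

```text
[-0.0811025  -0.05241577]
offset [-0.0009 -0.0264  0.0046] twist [ 0.0005 -0.0007 -0.0001] dist 0.027
```

Emit:
{"api": "move_arm", "payload": {
  "rows": [
    {"offset": [0, -0.01, 0.002], "twist": [0, 0, 0], "gripper": 1},
    {"offset": [0, -0.018, 0.002], "twist": [0, 0, 0], "gripper": 1},
    {"offset": [0, -0.022, 0.002], "twist": [0, 0, 0], "gripper": 1},
    {"offset": [0, -0.025, 0.002], "twist": [0, 0, 0], "gripper": 1},
    {"offset": [0, -0.028, 0.002], "twist": [0, 0, 0], "gripper": 1}
  ]
}}

```text
clock: 9.3
tool_pos: [0.6047, -0.0956, 0.1116]
orientation: [0.998, 0.068, 0.0, 0.001]
wrist_force: [3.4, -9.7, -0.1]
width: 0.0005
finger_force: 4.7
```

Emit:
{"api": "move_arm", "payload": {
  "rows": [
    {"offset": [0, -0.002, 0], "twist": [0, 0, 0], "gripper": 1},
    {"offset": [0, -0.002, 0], "twist": [0, 0, 0], "gripper": 1},
    {"offset": [0, -0.002, 0], "twist": [0, 0, 0], "gripper": 1}
  ]
}}

```text
clock: 9.68
tool_pos: [0.6047, -0.0956, 0.1116]
orientation: [0.998, 0.068, 0.001, 0.002]
wrist_force: [2.9, -9.2, 0.7]
width: 0.0009
finger_force: 4.8
```

```bash
python3 -c "
from h import *
s=r.read_state();print(w2c(s['tool_pos']))"
```

```text
[-0.0815078  -0.02514944]
```

Emit:
{"api": "move_arm", "payload": {
  "rows": [
    {"offset": [0, -0.003, 0], "twist": [0, 0, 0], "gripper": 1},
    {"offset": [0, -0.004, 0], "twist": [0, 0, 0], "gripper": 1},
    {"offset": [0, -0.004, 0], "twist": [0, 0, 0], "gripper": 1}
  ]
}}

```text
clock: 10.05
tool_pos: [0.6046, -0.0954, 0.1117]
orientation: [0.998, 0.066, 0.001, 0.005]
wrist_force: [6.1, -20.0, -1.9]
width: 0.0003
finger_force: 10.6
```

At the bar's stop: 20 N with no motion. I'll retreat to the right, then up and back.

Emit:
{"api": "move_arm", "payload": {
  "rows": [
    {"offset": [0, 0.03, 0], "twist": [0, 0, 0], "gripper": 1},
    {"offset": [0, 0.03, -0.06], "twist": [0, 0, 0], "gripper": 1},
    {"offset": [0, 0.03, -0.12], "twist": [0, 0, 0], "gripper": 1},
    {"offset": [-0.05, 0.06, -0.13], "twist": [0, 0, 0], "gripper": 1},
    {"offset": [-0.1, 0.09, -0.13], "twist": [0, 0, 0], "gripper": 1}
  ]
}}

```text
clock: 10.68
tool_pos: [0.5164, -0.1921, 0.2429]
orientation: [0.998, 0.07, 0.001, 0.0]
wrist_force: [0.4, -1.1, 0.6]
width: 0.0001
finger_force: 0.0
```

Emit:
{"api": "move_arm", "payload": {
  "rows": [
    {"offset": [-0.05, 0.04, 0], "twist": [0, 0, 0], "gripper": 1},
    {"offset": [-0.08, 0.08, 0], "twist": [0, 0, 0], "gripper": 1},
    {"offset": [-0.11, 0.12, 0], "twist": [0, 0, 0], "gripper": 1},
    {"offset": [-0.12, 0.16, 0], "twist": [0, 0, 0], "gripper": 1},
    {"offset": [-0.12, 0.16, 0], "twist": [0, 0, 0], "gripper": 1}
  ]
}}

```text
clock: 11.3
tool_pos: [0.4189, -0.3684, 0.2402]
orientation: [0.998, 0.067, -0.001, -0.001]
wrist_force: [0.2, 1.0, -0.5]
width: 0.0006
finger_force: 0.0
```

```bash
python3 -c "
from h import *
_,W=snap('top','t5')
im=np.load('pics/t5.npz')['im'];cv2.imwrite('pics/c5.png',cv2.resize(im[110:290,250:470],(733,600),interpolation=cv2.INTER_CUBIC)[...,::-1])
m=np.zeros((480,640),bool);m[170:235,340:430]=1;m&=(W[...,2]>.095)&(W[...,2]<.115)
p=w2c(W[m]);print(len(p),p.min(0),p.max(0),np.median(p,0))
# drawer fronts: top edge x' range per side
q=w2c(W);m=np.zeros((480,640),bool);m[180:260,290:470]=1
for n,a,b in [('L',.07,.14),('R',-.08,-.02)]:
  k=m&(q[...,1]>a)&(q[...,1]<b)&(abs(W[...,2]-.07)<.008)&(q[...,0]<-.09);x=q[k][:,0];print(n,len(x),np.percentile(x,[2,10,50]))"
```

```text
72 [-0.09780012 -0.01646329] [-0.06734516 -0.0065099 ] [-0.08304847 -0.01064231]
L 256 [-0.11686439 -0.11004326 -0.10140137]
R 205 [-0.11653937 -0.1126182  -0.10673693]
```

View pics/c5.png

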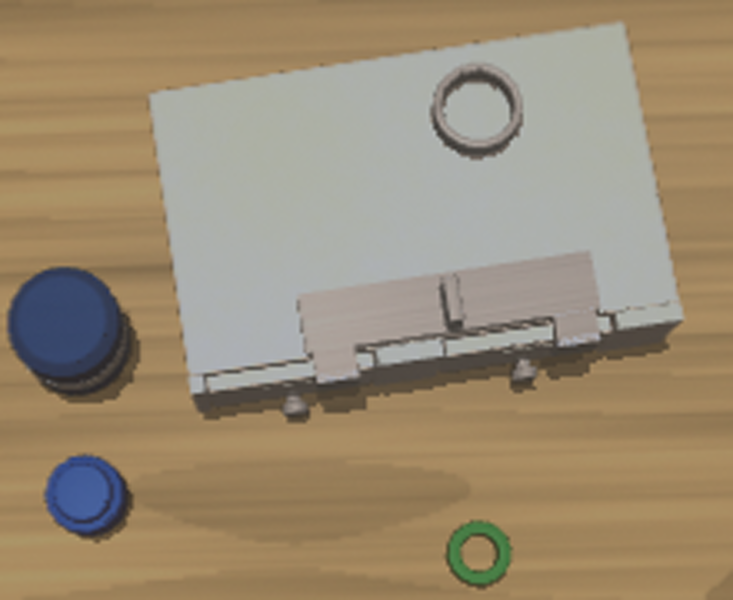

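Both drawers are flush and the tongues at (335,368) and (577,333) cover their right edges. The tab (452,300) moved about 44 mm from a start of about 6 mm. Nothing else moved, and the hand is clear.

```bash
python3 -c "
from h import *
print(r.finish_job())"
```

```text
the job is handed in; nothing more can be done
None
```

I pushed both drawers shut to their stops, then slid the lock tab left to its stop. The last picture shows the tongues covering both drawers and the other things undisturbed; the hand was clear and the job was handed in at about 11 s.

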